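# Latch the flour sifter's hopper cover

### The job

Latch the bench flour sifter's sliding hopper cover with its draw catch, so that the cover is pulled home on its rubber seal. Lift the catch's loop by its rolled tab, feel its cross bar down into the pocket of the hook on the cover and draw it back under the hook's nose; only then swing the lever over, past its snap point, until it lies flat, and let go. It is thin sheet metal: do not press on the lever or the cover, nor force the loop on its hook, with more than about 35 N (3.5 kg), and leave the things standing around where they are.

Things in the scene. Friction and masses are not known exactly. Their poses are not given: they have to be found in the camera images.
- sifter: Bench flour sifter: heavy, immovable steel box 340 (x) by 280 (y) by 142 mm high, flat deck on top. Origin: centre of its underside, on the bench; x from its front (catch end, robot's side) to its rear, y left, z up. The catch lies on its middle line (y = 0) and moves in its xz plane. A framed window cover (top 149 mm up) slides on the deck along x, stiffly: over 12 N pushes it along.
- hook_home (a point): Fixed point of the sifter: where the seat of the cover's hook (axis of the loop's bar when hooked) is once the catch is closed and the cover drawn home; 52 mm behind the pivot, level with it. At the start the cover stands loose, 6 to 19 mm further back, AND ITS PLACE IS NOT MEASURED: find the hook by touch (or camera) between hook_near and hook_far. It is 36 mm wide in y.
- hook_near (a point): Fixed point: the foremost place the hook's seat can start at. Hook's shape, from its seat: post with its rear face 4 mm in front; on it a flat nose, from 9 mm in front to just above the seat, underside 5.5 mm, top 9.5 mm above; pocket floor 6.5 mm below; two rear ears, front faces 9.2 mm behind, 2.5 mm thick, tops 3 mm above, gap between them for the tab.
- hook_far (a point): Fixed point: the rearmost place the hook's seat can start at. The bar goes in from above by the 9.2 mm mouth between nose and ears (4 to 5 mm behind the seat), then forward under the nose to the post. Lowered wrong, its axis comes to rest 12 to 13 mm above the seat (on the nose, too far forward) or 5 to 7 mm above (on the ears, too far back); in the pocket, 1 to 3 mm below it.
- lever (a joint): Catch lever, a channel 32 mm wide, 65 long with upturned end. Rad: 0 flat, end to the front; 1.57 upright; at most 2.5, leaning rearwards over the loop. Stays where left; 1 to 3 N on it or the loop turns it. Loop hooked: push it to the front and down; 50 mm out it takes up to 10 N, which fades at the snap point near 0.25 rad; press gently on down to 0, where it stops hard and stays.
- loop (a joint): The loop's angle on its pin in the lever (rad); the loop rises to the rear at (loop - lever) rad above level. It stays where it is left, stiffly. The pin is 18 mm from lever_pivot: with the lever flat, 17.4 mm in front of and 4.5 mm below it; it turns with the lever. Pulling the loop turns the lever too.
- lever_pivot (a point): The lever's pivot axis: 95 mm in front of the sifter's centre, 169 mm above the bench.
- lever_end (a point): On the lever's outer face (its top when flat), in its middle, 52 mm from the pivot along the lever and 10 mm out from the line through the pivot. This face is the one to push; with the lever upright it looks to the rear.
- loop_bar (a point): Centre of the loop's cross bar, along y, 50 mm long, section 7 mm (along the loop) by 6 mm, 70 mm from the loop's pin. Two legs, 6 mm round, 44 mm apart, join it to the pin. Must come under the hook's nose.
- loop_tab (a point): Centre of the roll to grip at the tab's end: 10 mm diameter, 24 mm wide along y, flat ends (pinch it across y from above; the loop then turns freely in the jaws). The tab (12 mm wide, 4 thick) leaves the bar away from the pin, 0.70 rad upward from the loop's plane; the roll's axis is 32 mm from the bar's.
- cutter: Steel ring cutter, 60 mm across, 35 high, standing on the deck beside the catch; leave it. Origin: centre of its underside.
- measure: Steel measuring cup, 60 mm across, 45 high, standing on the deck on the catch's other side; leave it. Origin: centre of its underside.
- bowl: Steel bowl on the bench, 170 mm across, 70 high; leave it. Origin: centre of its underside.
- scraper: Dough scraper lying on the bench, 115 by 150 mm; leave it. Origin: centre of its underside.
- loaf_tin: Dark loaf tin, 240 by 110 by 75 mm; leave it. Origin: centre of its underside.
- spray_can: White spray can, 60 mm across, 180 high; leave it. Origin: centre of its underside.
- brush: Pastry brush lying on the bench; leave it. Origin: its middle, underside.
- yeast_jar: Glass jar, 76 mm across, 110 high; leave it. Origin: centre of its underside.

How it is judged:
By the outcome, as a careful person would: the job done as asked, in the order asked, and still so for the second after the job is handed in, with the robot touching nothing.
It also fails if it takes over 72 s, if anything falls off the work surface, if the arm or the gripper's body presses on something with over 40 N, if the wrist force passes 120 N, or if a joint passes its speed limit or range.

### The arm

A 6-joint arm with a two-finger parallel gripper is mounted at the origin on the work surface. World frame = base frame: x ahead of the robot, y to its left, z up, the work surface at z = 0. Lengths are in m, angles in rad, forces in N, time in s.
With the tool pointing down it reaches from about 0.3 to 0.85 m from the base axis. Payload 4.2 kg.
Tool frame: the origin (TCP) lies on the front face of the gripper's body, between the roots of the fingers; the fingertips stand finger_overhang ahead of it and the grasp point (between the pads) lies 60 mm ahead of it (finger_overhang is the distance from the TCP to the fingertips, in m); z points along the fingers, y is the line along which they close (so a half turn about z gives the same grasp; the last joint's range is limited). The gripper opens to 91 mm and grips with 3 to 60 N. Pads are 32 mm wide; open, the fingers measure 118 mm over their backs; the gripper's body (76 mm by 178 mm) begins 60 mm behind the grasp point.
Start: joints at [1.199, 0.32, 1.565, -0, 1.257, -0.02], TCP at [0.198, 0.54, 0.292] pointing down, gripper open.
Joint ranges: [-3.11, 3.11], [-0.84, 2.01], [0.21, 2.61], [-1.34, 4.49], [0.05, 2.63], [-2.56, 2.56]. Speed limits (rad/s): [2.57, 2.57, 3.14, 3.14, 3.14, 3.14].

### API

Orientations are given as a unit quaternion [x, y, z, w].
In Python, from cell import sense, read_camera, hand_in, finger_overhang gives the robot as it stands.
- The arm moves only by the tool play_rows, never from a script. Its argument "moves" is a list of rows, each a list of 5 numbers: the closure in counts, from 0 (fully open) to 255 (shut), then the shift along the tool's x, y, z in cm, then the turn about the tool's z in rad. A call has 1 to 12 rows; each row is the pose to reach, as a shift and turn from the pose commanded when the call began, along the tool's axes at that moment; what a row does not reach only later rows make up. A row lasts 1/8 s, in which the tool goes at most 62.5 mm and 10.7 degrees, less where a joint would pass 70% of its speed; a pose out of reach is approached as far as the arm can. A call with a gripper value outside its range is refused whole. The fingers move at their own pace and stop on an object; "squeeze" is the grip in N (left out, the last holds). Time passes only in rows, so rows that repeat a pose let the fingers close. It gives the time, the measured TCP pose, the force, the opening and the grip force at its end, in the units of the state.
- sense(): the state, without advancing time (a new reading comes with each control period).
- read_camera(name): name is "side" or "top" or "wrist"; returns a dict with "color" (420x560x3 uint8, blue, green, red), "fx", "fy", "cx", "cy" (pixels), "rvec" (rotation vector, rad) and "tvec" (3), from world to camera coordinates, as OpenCV has them. Camera axes: x right, y down, z forward; pixel columns grow to the right and rows downward; lengths in m; the calibration is good to about 2 mm. A picture is of the moment at which its call begins. There is no depth.
- hand_in(): hands the job in; it is judged then, once.
The state is a dict: "t": time; "q": joint angles; "qd": joint speeds; "joint_torque": joint torques, N m; "tool_pos": TCP position; "eef_rot": TCP orientation; "contact_force": force on the tool from outside, world axes, zero at the start; "wrist_torque": the same for the moment, N m; "width": finger opening in m; "gripper_force": force on a finger pad.
Only numpy, scipy, OpenCV 4.12 (cv2) and the standard library are available. Lean on these libraries where they do the work, as an engineer would, in place of code of your own. Each camera call takes 0.05 s, during which the arm holds its last target. There are 200 camera calls.

## Working session

There is one attempt and no reset: what is moved stays moved. The work goes in short steps, Python scripts to look and compute and a tool call to move; the robot and the scene stay as the last step left them, time stands still between calls to the robot, and variables do not carry over. Pictures are saved under pics/ and viewed, at most 10 in all, crops included, and the job is handed in when it is done.

Besides the shell and the picture viewer there is one more tool, called as name(argument=value, ...) on one line, values as JSON. play_rows: Moves the arm, as the interface text tells. Its arguments: {"type":"object","properties":{"moves":{"type":"array"},"squeeze":{"type":"number"}},"required":["moves"]}

```bash
mkdir -p pics; ls; python3 - <<'E'
from cell import *
import cv2,numpy as np
print(finger_overhang); s=sense(); print({k:np.round(v,3) for k,v in s.items()})
ims=[]
for n in("side","top","wrist"):
    c=read_camera(n); cv2.imwrite(f"pics/{n}0.png",c["color"]); np.savez(f"pics/{n}0.npz",**c)
    print(n,c["fx"],c["cx"],c["cy"],np.round(-cv2.Rodrigues(np.array(c["rvec"]))[0].T@np.array(c["tvec"]).reshape(3),3))
E
```

```text
pics
0.0783
{'t': np.float64(0.0), 'q': array([ 1.199,  0.32 ,  1.566, -0.   ,  1.257, -0.02 ]), 'qd': array([-0.   ,  0.001, -0.001, -0.001, -0.   ,  0.001]), 'joint_torque': array([ 1.0000e-03, -4.1246e+01, -2.3197e+01,  7.3000e-02,  4.6000e-02,
       -0.0000e+00]), 'tool_pos': array([0.198, 0.539, 0.291]), 'eef_rot': array([ 0.175,  0.985, -0.001, -0.   ]), 'contact_force': array([ 0.263, -0.296, -0.125]), 'wrist_torque': array([ 0.03 , -0.02 ,  0.011]), 'gripper_force': np.float64(0.0), 'width': np.float64(0.091)}
side 382.2719416668847 280.9586769563644 206.1394863735092 [0.327 0.572 0.916]
top 398.5333841557911 275.21715473239993 213.21937832389543 [ 0.27  -0.054  1.304]
wrist 306.79323846007105 282.9198388423156 212.47493504574973 [0.129 0.565 0.383]
```

View pics/side0.png

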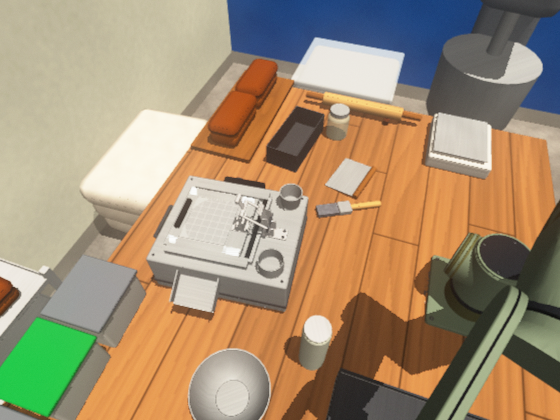

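View pics/top0.png

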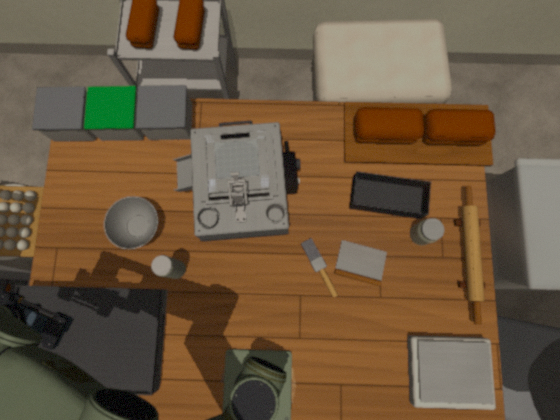

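The side view shows the sifter at about (235,235) and its catch near (260,220). In the top view the sifter is at (240,180), its front edge facing the robot at row ~235 and its catch near (240,195). I'll enlarge both.

```bash
python3 - <<'E'
import cv2,numpy as np
a=cv2.imread("pics/top0.png")[110:250,180:310]; b=cv2.imread("pics/side0.png")[175:280,215:315]
a=cv2.resize(a,None,fx=4,fy=4,interpolation=cv2.INTER_CUBIC)[:,:400] if 0 else cv2.resize(a,(390,420),interpolation=cv2.INTER_CUBIC)
b=cv2.resize(b,(400,420),interpolation=cv2.INTER_CUBIC)
cv2.imwrite("pics/crop.png",np.hstack([a,b]))
E
```

```text
(no output)
```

View pics/crop.png

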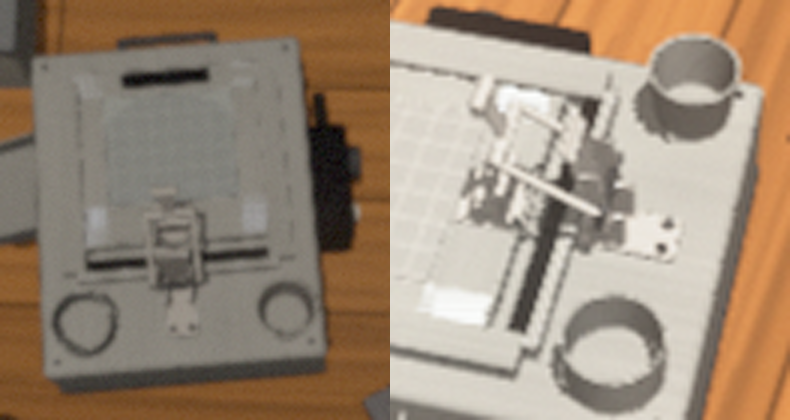

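The crop shows the deck corners (top, crop px ÷3) at TL (33,58), TR (298,40), BR (325,368) and BL (50,378). The loop lies to the rear over the cover, with its tab at about (163,195). The cutter and measure stand left and right of the catch foot plate.

```bash
cat > h.py <<'E'
import cv2,numpy as np
from scipy.spatial.transform import Rotation as R
def ray(c,px):
    M=cv2.Rodrigues(np.array(c["rvec"],float))[0]; t=np.array(c["tvec"],float).reshape(3)
    d=M.T@np.array([(px[0]-c["cx"])/c["fx"],(px[1]-c["cy"])/c["fy"],1]); o=-M.T@t
    return o,d/np.linalg.norm(d)
def onz(c,px,z):
    o,d=ray(c,px); return o+d*(z-o[2])/d[2]
def tri(rs):
    A=sum(np.eye(3)-np.outer(d,d) for o,d in rs); b=sum((np.eye(3)-np.outer(d,d))@o for o,d in rs)
    p=np.linalg.solve(A,b); return p,[np.linalg.norm(np.cross(p-o,d)) for o,d in rs]
def proj(c,p):
    return cv2.projectPoints(np.array(p,float).reshape(-1,3),np.array(c["rvec"],float),np.array(c["tvec"],float),np.array([[c["fx"],0,c["cx"]],[0,c["fy"],c["cy"]],[0,0,1.]]),None)[0][:,0]
E
python3 - <<'E'
from h import *
np.set_printoptions(precision=4,suppress=True)
T=np.load("pics/top0.npz");S=np.load("pics/side0.npz")
P=np.array([onz(T,(180+x/3,110+y/3),.142) for x,y in [(33,58),(298,40),(325,368),(50,378)]]);print(P)
c=P.mean(0);print(c,[np.linalg.norm(P[i]-P[(i+1)%4]) for i in range(4)])
f=(P[0]+P[1]-P[2]-P[3]);yaw=np.arctan2(f[1],f[0]);print(yaw)
g=P[0]+P[3]-P[1]-P[2]; print(np.arctan2(g[1],g[0])-np.pi/2)
# tab seen in both: top crop (163,193) ; side crop (482,95)
print(tri([ray(T,(180+163/3,110+193/3)),ray(S,(215+(485-390)/4,175+95/4))]))
# corners seen in side: far right front (760,88)
print(onz(S,(215+(762-390)/4,175+88/4),.142))
E
```

```text
[[ 0.7676  0.2256  0.142 ]
 [ 0.7944 -0.0486  0.142 ]
 [ 0.4505 -0.0835  0.142 ]
 [ 0.4336  0.1859  0.142 ]]
[0.6115 0.0699 0.142 ] [np.float64(0.2755775523376287), np.float64(0.3456118991056442), np.float64(0.2699609675921905), np.float64(0.33630092650919424)]
0.10961893857981181
0.08012868711398013
(array([0.5923, 0.0712, 0.2496]), [np.float64(0.00012713135554002345), np.float64(0.00012713135553973592)])
[ 0.4641 -0.0768  0.142 ]
```

play_rows(moves=[[0,0,0,-6,0],[0,-10,-6,-10,-0.15],[0,-15,-9,-10,-0.3],[0,-20,-12,-10,-0.45],[0,-51,-31,-10,-0.45],[0,-51,-31,-10,-0.45],[0,-51,-31,-10,-0.45],[0,-51,-31,-10,-0.45],[0,-51,-31,-10,-0.45],[0,-51,-31,-10,-0.45],[0,-51,-31,-10,-0.45],[0,-51,-31,-10,-0.45]])

```text
t: 1.65
tool_pos: [0.5713, 0.0708, 0.3911]
eef_rot: [-0.047, 0.999, -0.0, -0.001]
contact_force: [-0.7, 1.2, -0.7]
width: 0.0911
gripper_force: 0.0
```

```bash
python3 - <<'E'
from cell import *
from h import *
s=sense(); print({k:np.round(s[k],3) for k in("t","tool_pos","eef_rot","q","contact_force")})
print(R.from_quat(s["eef_rot"]).as_matrix().round(3))
c=read_camera("wrist"); cv2.imwrite("pics/w1.png",c["color"]); np.savez("pics/w1.npz",**c)
cv2.imwrite("pics/w1b.png",cv2.resize(c["color"],(800,600),interpolation=cv2.INTER_CUBIC))
E
```

```text
{'t': np.float64(1.65), 'tool_pos': array([0.571, 0.071, 0.391]), 'eef_rot': array([-0.047,  0.999, -0.   , -0.001]), 'q': array([ 0.104,  0.278,  1.378, -0.   ,  1.486, -1.562]), 'contact_force': array([-0.73 ,  1.203, -0.691])}
[[-0.996 -0.094 -0.001]
 [-0.094  0.996 -0.   ]
 [ 0.001 -0.    -1.   ]]
```

View pics/w1b.png

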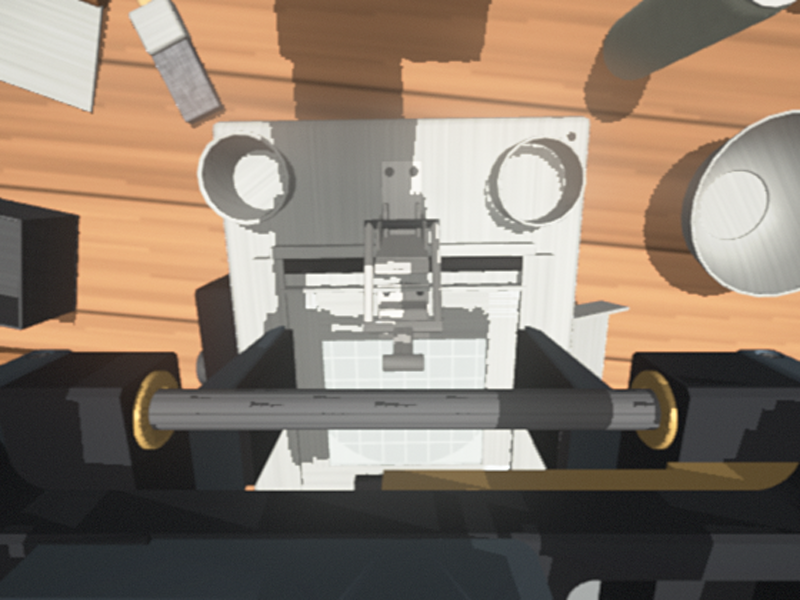

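The wrist view (1.43x) shows the deck front edge from (214,123) to (588,118), the cross bar at (402,325), the tab roll at (403,361) and the lever between the legs, leaning to the rear. I'll combine these with the top and side pixels.

```bash
python3 - <<'E'
from h import *
np.set_printoptions(precision=4,suppress=True)
T=np.load("pics/top0.npz");S=np.load("pics/side0.npz");W=np.load("pics/w1.npz");k=1.42857
A=onz(W,(214/k,123/k),.142);B=onz(W,(588/k,118/k),.142);d=B-A
print(A,B,np.linalg.norm(d),np.arctan2(-d[0],d[1]))
yaw=.098
# feet plate holes etc: use front-edge mid as sifter x=-0.17
for yaw in(.085,.1,):
  ex=np.array([np.cos(yaw),np.sin(yaw),0]);print(yaw,(A+B)/2+.17*ex)
rt=[ray(T,(180+163/3,110+193/3)),ray(W,(403/k,361/k)),ray(S,(215+(485-390)/4,175+95/4))]
tab,e=tri(rt);print("tab",tab,e, tri(rt[:2]),tri(rt[1:]))
M=cv2.Rodrigues(W["rvec"])[0];print("optical axis",M[2],"cam",-M.T@W["tvec"].reshape(3))
o=(A+B)/2+.17*ex; 
for px in [(403,361),(402,325),(362,325),(441,325),(368,222),(438,222),(402,168)]:
  o2,dd=ray(W,(px[0]/k,px[1]/k)); 
  for z in(.169,.2,.23):
    p=onz(W,(px[0]/k,px[1]/k),z)-o; print(px,z,p@ex, p@np.array([-ex[1],ex[0],0]))
E
```

```text
[ 0.4657 -0.0771  0.142 ] [0.4367 0.1923 0.142 ] 0.2710201239162713 0.10705275987657076
0.085 [0.6206 0.072  0.142 ]
0.1 [0.6203 0.0746 0.142 ]
tab [0.5922 0.072  0.2506] [np.float64(0.0009044406576010086), np.float64(0.0011036542990573558), np.float64(0.00042915760903670404)] (array([0.5947, 0.0725, 0.2441]), [np.float64(0.0008924579574936357), np.float64(0.0008924579574937502)]) (array([0.5916, 0.0729, 0.2521]), [np.float64(0.0004562807408088984), np.float64(0.0004562807408088675)])
optical axis [ 0.2518  0.0233 -0.9675] cam [0.4987 0.0649 0.4828]
(403, 361) 0.169 0.0055338184947526705 0.0007029506262824829
(403, 361) 0.2 -0.007062616087272628 0.0008787905765163858
(403, 361) 0.23 -0.019252714069877754 0.0010489582702911321
(402, 325) 0.169 -0.02334967794126626 0.00012631403234157702
(402, 325) 0.2 -0.03309252095264009 0.00035912372401395744
(402, 325) 0.23 -0.04252107870558239 0.0005844234256323837
(362, 325) 0.169 -0.023502796881965864 -0.029858091581096435
(362, 325) 0.2 -0.03323051226087118 -0.026662924222683848
(362, 325) 0.23 -0.042644430369489256 -0.02357082677905875
(441, 325) 0.169 -0.023200405414751983 0.02935749837505099
(441, 325) 0.2 -0.032957996045906976 0.02670236610909745
(441, 325) 0.23 -0.04240082568896013 0.024132883271077897
(368, 222) 0.169 -0.09957322706306444 -0.023367877994360207
(368, 222) 0.2 -0.10178544171921368 -0.02081392174499268
(368, 222) 0.23 -0.1039262946122614 -0.018342351181088623
(438, 222) 0.169 -0.09931313737154054 0.02602839531048602
(438, 222) 0.2 -0.10155104800784896 0.023702167146011897
(438, 222) 0.23 -0.10371676797846997 0.021450978599746623
(402, 168) 0.169 -0.13588707495821079 0.0008650878147787278
(402, 168) 0.2 -0.13451160449870736 0.001024909160221944
(402, 168) 0.23 -0.1331805040540266 0.0011795749783927857
```

play_rows(moves=[[0,-2.1,0,0,0],[0,-2.1,0,3,0],[0,-2.1,0,5.5,0],[100,-2.1,0,7.2,0],[120,-2.1,0,7.2,0],[150,-2.1,0,7.2,0],[180,-2.1,0,7.2,0]], squeeze=20)

```text
t: 2.58
tool_pos: [0.5911, 0.0755, 0.3214]
eef_rot: [-0.049, 0.999, 0.0, 0.001]
contact_force: [0.4, -0.7, -0.5]
width: 0.0538
gripper_force: 0.0
```

```bash
python3 - <<'E'
from cell import *
from h import *
s=sense(); print({k:np.round(s[k],3) for k in("t","tool_pos","contact_force","width","gripper_force")})
c=read_camera("wrist"); np.savez("pics/w2.npz",**c)
d=read_camera("side"); np.savez("pics/s2.npz",**d)
a=cv2.resize(c["color"][130:330,190:370],(396,440),interpolation=cv2.INTER_CUBIC)
b=cv2.resize(d["color"][165:265,205:295],(396,440),interpolation=cv2.INTER_CUBIC)
cv2.imwrite("pics/c2.png",np.hstack([a,b]))
E
```

```text
{'t': np.float64(2.575), 'tool_pos': array([0.591, 0.075, 0.321]), 'contact_force': array([ 0.355, -0.69 , -0.479]), 'width': np.float64(0.054), 'gripper_force': np.float64(0.0)}
```

View pics/c2.png

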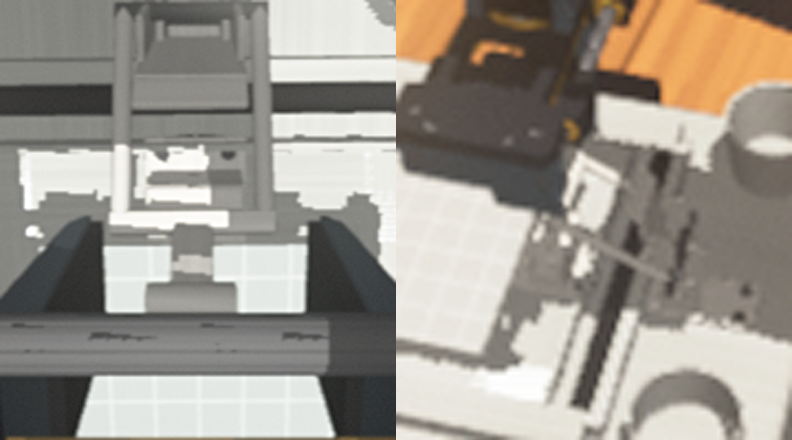

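```bash
python3 - <<'E'
from h import *
np.set_printoptions(precision=4,suppress=True)
W=np.load("pics/w2.npz");W1=np.load("pics/w1.npz");k=1.42857
r=[ray(W,(190+192/2.2,130+298/2.2)),ray(W1,(403/k,361/k))]
print(tri(r)); 
T=np.load("pics/top0.npz");S=np.load("pics/side0.npz")
print(tri(r+[ray(T,(180+163/3,110+193/3)),ray(S,(215+(485-390)/4,175+95/4))]))
for z in(.23,.24,.25): print(onz(W,(190+192/2.2,130+298/2.2),z))
# width based: bar ends crop x 110..275 y 222 ; roll 146..238
for a,b,y,w in((110,275,222,.05),(146,238,298,.024),):
  n=np.linalg.norm
  o,d1=ray(W,(190+a/2.2,130+y/2.2));_,d2=ray(W,(190+b/2.2,130+y/2.2))
  M=cv2.Rodrigues(W["rvec"])[0];d1/=M[2]@d1;d2/=M[2]@d2
  D=w/n(d1-d2);print(o+D*(d1+d2)/2)
E
```

```text
(array([0.5937, 0.0732, 0.2482]), [np.float64(0.00011332096094468436), np.float64(0.00011332096094472487)])
(array([0.5921, 0.0724, 0.2511]), [np.float64(0.0008928562896118189), np.float64(0.0007109985830284602), np.float64(0.0013355533160833211), np.float64(0.0005428315817189224)])
[0.6021 0.0737 0.23  ]
[0.5975 0.0735 0.24  ]
[0.5929 0.0732 0.25  ]
[0.5826 0.0718 0.2183]
[0.5927 0.0732 0.2504]
```

The roll is at (0.593, 0.073, 0.250), 71 mm below the TCP and about 2.5 mm to −y, and the bar is at (0.583, 0.072, 0.218). Next I centre on the roll and close.

play_rows(moves=[[150,0,-0.25,0,0],[175,0,-0.25,0,0],[200,0,-0.25,0,0],[230,0,-0.25,0,0],[230,0,-0.25,0,0]], squeeze=20)

```text
t: 3.3
tool_pos: [0.5913, 0.0722, 0.3203]
eef_rot: [-0.049, 0.999, -0.0, 0.0]
contact_force: [0.6, -3.1, 0.8]
width: 0.0235
gripper_force: 20.0
```

```bash
cat > kin.py <<'E'
import numpy as np
from scipy.optimize import fsolve,least_squares
# plane coords rel. pivot in mm: X rear, Z up. lever th, loop elevation e
def fk(th,e):
    c,s=np.cos(th),np.sin(th)
    pin=np.array([-17.4*c+ -4.5*s*1, 17.4*s-4.5*c])
    bar=pin+70*np.array([np.cos(e),np.sin(e)]); tab=bar+32*np.array([np.cos(e+.7),np.sin(e+.7)])
    return pin,bar,tab
def iktab(tab,g=(1.5,.5)): return least_squares(lambda v:fk(*v)[2]-tab,g).x
def ikbar(bar,g=(1.9,-.2)): return least_squares(lambda v:fk(*v)[1]-bar,g).x
E
python3 - <<'E'
from kin import *
np.set_printoptions(precision=2,suppress=True)
yaw=.1;ex=np.array([np.cos(yaw),np.sin(yaw)])
for o in([.617,.073],[.6203,.0746],[.6115,.07]):
  X=(np.array([.593,.073])-o)@ex*1e3+95; Xb=(np.array([.5826,.0718])-o)@ex*1e3+95
  v=iktab([X,81]);print(X,Xb,v,*fk(*v),"from both",least_squares(lambda u:np.r_[fk(*u)[2]-[X,81],fk(*u)[1]-[Xb,49]],(1.5,.5)).x)
for bx in (63,69,75):
  for bz in (16,8,-2):
    v=ikbar([bx,bz]);print(bx,bz,v,fk(*v)[2])
E
```

```text
71.11990003332735 60.65205661445974 [1.71 0.5 ] [-2.11 17.85] [59.43 51.21] [71.12 81.  ] from both [1.71 0.48]
67.67665282127498 57.208809402407354 [1.54 0.5 ] [-5.03 17.25] [56.23 51.12] [67.68 81.  ] from both [1.53 0.49]
76.89192319229693 66.4240797734293 [2.04 0.5 ] [ 3.93 17.54] [65.33 51.16] [76.89 81.  ] from both [2.05 0.49]
63 16 [ 1.42 -0.01] [87.64 36.42]
63 8 [ 1.46 -0.13] [89.87 25.38]
63 -2 [ 1.59 -0.28] [92.24 11.  ]
69 16 [ 1.77 -0.03] [94.04 35.93]
69 8 [ 1.81 -0.14] [96.16 24.92]
69 -2 [ 1.93 -0.29] [98.32 10.82]
75 16 [ 2.11 -0.02] [99.84 36.17]
75 8 [ 2.14 -0.13] [101.94  25.27]
75 -2 [ 2.25 -0.27] [104.02  11.48]
```

Gripped at 23.5 mm width. I'll enlarge the hook area from the last wrist image, to get the hook relative to the bar.

```bash
python3 - <<'E'
from h import *
c=np.load("pics/w2.npz")["color"][125:245,225:325]
cv2.imwrite("pics/c3.png",cv2.resize(c,(500,600),interpolation=cv2.INTER_CUBIC))
E
```

```text
(no output)
```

View pics/c3.png

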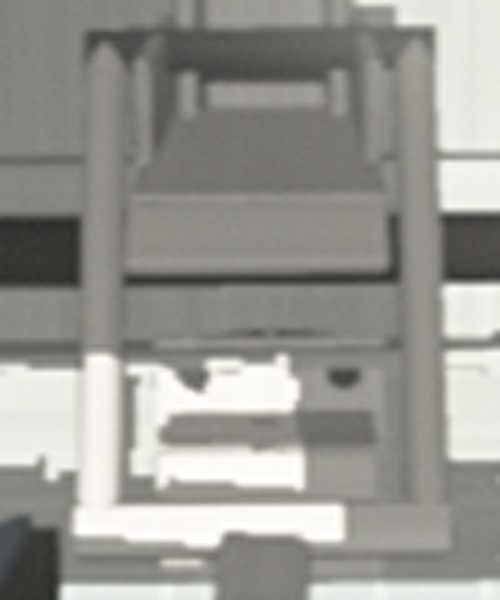

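The enlarged view shows the hook plate's two holes at crop rows ~378, the shaded nose front face at rows 412–445, and the nose top at rows 445–490 (columns 160–375). The bar is just behind it at row 520. I'll cast the nose edges onto z = 0.1785.

```bash
python3 - <<'E'
from h import *
np.set_printoptions(precision=4,suppress=True)
W=np.load("pics/w2.npz")
ex=np.array([np.cos(.1),np.sin(.1)])
f=lambda x,y,z:onz(W,(225+x/5,125+y/5),z)
for y in(445,489): print(y,f(160,y,.1785),f(375,y,.1785),np.linalg.norm(f(160,y,.1785)-f(375,y,.1785)), f(267,y,.1785)[:2]@ex)
tab=np.array([.593,.0732])@ex; print("tab u",tab,"bar u",np.array([.5826,.0722])@ex)
for o in([.617,.073],[.6203,.0746],[.6115,.07]): print("pivot u",np.array(o)@ex-.095)
# lever end lip: top edge rows; base front
E
```

```text
445 [0.5834 0.0549 0.1785] [0.58   0.0888 0.1785] 0.034022424028134976 0.5859345760573026
489 [0.5906 0.0555 0.1785] [0.5872 0.0896 0.1785] 0.03428346918908514 0.5932026232228905
tab u 0.5973452761084171 bar u 0.5868973993728789
pivot u 0.5262054093917604
pivot u 0.5296486566038128
pivot u 0.5204333862327908
```

```bash
python3 - <<'E'
from kin import *
np.set_printoptions(precision=2,suppress=True)
v0=iktab([71.1,81.])
g=v0
for b in[(62,40),(66,30),(66,22),(66,18),(66,16),(66,14),(66,12.5),(66,11),(68,12),(70,12),(72,12),(74,12),(72.5,6),(72.5,0),(72.5,-2),(70,-2),(68,-2),(66,-2)]:
    g=ikbar(b,g);t=fk(*g)[2];print(b,g,"tool cm x %.2f z %.2f"%(-(t[0]-71.1)/10,-(t[1]-81)/10))
E
```

```text
(62, 40) [1.58 0.33] tool cm x -0.74 z 1.36
(66, 30) [1.66 0.18] tool cm x -1.54 z 2.64
(66, 22) [1.61 0.06] tool cm x -1.80 z 3.69
(66, 18) [1.6  0.01] tool cm x -1.92 z 4.22
(66, 16) [ 1.6  -0.02] tool cm x -1.98 z 4.49
(66, 14) [ 1.6  -0.05] tool cm x -2.04 z 4.76
(66, 12.5) [ 1.61 -0.07] tool cm x -2.08 z 4.97
(66, 11) [ 1.62 -0.09] tool cm x -2.12 z 5.18
(68, 12) [ 1.73 -0.08] tool cm x -2.30 z 5.05
(70, 12) [ 1.84 -0.09] tool cm x -2.50 z 5.05
(72, 12) [ 1.95 -0.08] tool cm x -2.70 z 5.05
(74, 12) [ 2.06 -0.08] tool cm x -2.89 z 5.04
(72.5, 6) [ 2.02 -0.17] tool cm x -2.90 z 5.87
(72.5, 0) [ 2.09 -0.25] tool cm x -3.02 z 6.71
(72.5, -2) [ 2.12 -0.28] tool cm x -3.06 z 6.99
(70, -2) [ 1.98 -0.29] tool cm x -2.82 z 7.01
(68, -2) [ 1.87 -0.29] tool cm x -2.62 z 7.02
(66, -2) [ 1.76 -0.29] tool cm x -2.42 z 7.02
```

play_rows(moves=[[230,-0.4,0,0.7,0],[230,-0.74,0,1.36,0],[230,-1.15,0,2,0],[230,-1.54,0,2.64,0],[230,-1.7,0,3.2,0],[230,-1.8,0,3.7,0],[230,-1.92,0,4.2,0],[230,-1.95,0,4.4,0],[230,-1.95,0,4.4,0]])

```text
t: 4.42
tool_pos: [0.6108, 0.0744, 0.2756]
eef_rot: [-0.049, 0.999, -0.0, -0.0]
contact_force: [3.4, -3.7, 1.8]
width: 0.0234
gripper_force: 20.0
```

play_rows(moves=[[230,-0.05,0,0.1,0],[230,-0.06,0,0.2,0],[230,-0.08,0,0.3,0],[230,-0.1,0,0.4,0],[230,-0.1,0,0.4,0]])

```text
t: 5.05
tool_pos: [0.6115, 0.0745, 0.272]
eef_rot: [-0.049, 0.999, -0.0, -0.0]
contact_force: [3.7, -3.9, 1.4]
width: 0.0235
gripper_force: 20.0
```

play_rows(moves=[[230,-0.03,0,0.1,0],[230,-0.04,0,0.2,0],[230,-0.04,0,0.2,0]])

```text
t: 5.42
tool_pos: [0.6117, 0.0746, 0.2707]
eef_rot: [-0.049, 0.999, -0.0, -0.0]
contact_force: [-0.4, -4.2, 4.2]
width: 0.0234
gripper_force: 20.0
```

Contact at a bar height of about 12.5 mm above the seat, so the bar is on the nose as expected. Next I slide it rearwards with light down force.

play_rows(moves=[[230,-0.1,0,0.07,0],[230,-0.2,0,0.07,0],[230,-0.2,0,0.07,0]])

```text
t: 5.8
tool_pos: [0.6121, 0.0746, 0.2704]
eef_rot: [-0.049, 0.999, -0.0, -0.002]
contact_force: [-5.2, -4.7, 10.7]
width: 0.0236
gripper_force: 20.0
```

play_rows(moves=[[230,-0.1,0,0.03,0],[230,-0.2,0,0.03,0],[230,-0.2,0,0.03,0]])

```text
t: 6.18
tool_pos: [0.6125, 0.0747, 0.2703]
eef_rot: [-0.049, 0.999, -0.0, -0.004]
contact_force: [-10.5, -5.7, 12.9]
width: 0.0232
gripper_force: 20.0
```

play_rows(moves=[[230,-0.1,0,0,0],[230,-0.15,0,0,0],[230,-0.15,0,0,0]])

```text
t: 6.55
tool_pos: [0.6135, 0.0748, 0.2702]
eef_rot: [-0.049, 0.999, -0.0, -0.005]
contact_force: [-11.5, -5.1, 12.6]
width: 0.0234
gripper_force: 20.0
```

play_rows(moves=[[230,0,0,-0.15,0],[230,0,0,-0.3,0],[230,0,0,-0.3,0]])

```text
t: 6.92
tool_pos: [0.6155, 0.075, 0.2709]
eef_rot: [-0.049, 0.999, -0.0, -0.003]
contact_force: [-2.3, -4.1, 0.4]
width: 0.0236
gripper_force: 20.0
```

play_rows(moves=[[230,-0.1,0,-0.1,0],[230,-0.15,0,-0.1,0],[230,-0.15,0,0.1,0],[230,-0.15,0,0.2,0],[230,-0.15,0,0.2,0]])

```text
t: 7.55
tool_pos: [0.6179, 0.0752, 0.2694]
eef_rot: [-0.049, 0.999, -0.0, -0.002]
contact_force: [-2.9, -4.4, -0.0]
width: 0.0233
gripper_force: 20.0
```

play_rows(moves=[[230,-0.02,0,0.1,0],[230,-0.04,0,0.2,0],[230,-0.06,0,0.3,0],[230,-0.06,0,0.3,0]])

```text
t: 8.05
tool_pos: [0.6192, 0.0754, 0.2668]
eef_rot: [-0.049, 0.999, 0.0, -0.001]
contact_force: [-1.9, -4.1, -0.2]
width: 0.0237
gripper_force: 20.0
```

play_rows(moves=[[230,-0.02,0,0.1,0],[230,-0.03,0,0.2,0],[230,-0.05,0,0.3,0],[230,-0.06,0,0.4,0],[230,-0.06,0,0.4,0]])

```text
t: 8.68
tool_pos: [0.6203, 0.0755, 0.2632]
eef_rot: [-0.049, 0.999, 0.0, 0.0]
contact_force: [-2.0, -4.3, 0.5]
width: 0.0234
gripper_force: 20.0
```

play_rows(moves=[[230,-0.02,0,0.1,0],[230,-0.03,0,0.2,0],[230,-0.04,0,0.3,0],[230,-0.04,0,0.3,0]])

```text
t: 9.18
tool_pos: [0.621, 0.0756, 0.2603]
eef_rot: [-0.049, 0.999, 0.0, 0.001]
contact_force: [-0.1, -4.7, 1.1]
width: 0.0233
gripper_force: 20.0
```

play_rows(moves=[[230,-0.01,0,0.1,0],[230,-0.03,0,0.2,0],[230,-0.04,0,0.3,0],[230,-0.04,0,0.3,0]])

```text
t: 9.68
tool_pos: [0.6214, 0.0756, 0.2573]
eef_rot: [-0.049, 0.999, 0.0, 0.001]
contact_force: [2.6, -4.1, 0.6]
width: 0.0235
gripper_force: 20.0
```

play_rows(moves=[[230,-0.01,0,0.1,0],[230,-0.02,0,0.2,0],[230,-0.03,0,0.3,0],[230,-0.03,0,0.3,0]])

```text
t: 10.18
tool_pos: [0.6214, 0.0756, 0.2541]
eef_rot: [-0.049, 0.999, 0.0, 0.0]
contact_force: [2.3, -4.0, 1.6]
width: 0.023
gripper_force: 20.0
```

play_rows(moves=[[230,-0.01,0,0.1,0],[230,-0.02,0,0.2,0],[230,-0.03,0,0.3,0],[230,-0.03,0,0.3,0]])

```text
t: 10.68
tool_pos: [0.6214, 0.0756, 0.251]
eef_rot: [-0.049, 0.999, 0.0, -0.0]
contact_force: [1.9, -3.3, 0.6]
width: 0.0233
gripper_force: 20.0
```

play_rows(moves=[[230,0,0,0.07,0],[230,0.1,0,0.07,0],[230,0.2,0,0.05,0],[230,0.3,0,0.05,0],[230,0.3,0,0.05,0]])

```text
t: 11.3
tool_pos: [0.6202, 0.0755, 0.2515]
eef_rot: [-0.049, 0.999, 0.0, 0.003]
contact_force: [5.2, -3.4, 1.0]
width: 0.0232
gripper_force: 20.0
```

play_rows(moves=[[230,0.1,0,0,0],[230,0.2,0,0,0],[230,0.2,0,0,0]])

```text
t: 11.68
tool_pos: [0.6181, 0.0752, 0.2515]
eef_rot: [-0.049, 0.999, 0.0, 0.002]
contact_force: [6.2, -3.0, 0.9]
width: 0.0232
gripper_force: 20.0
```

play_rows(moves=[[230,0.1,0,0,0],[230,0.2,0,0,0],[230,0.2,0,0,0]])

```text
t: 12.05
tool_pos: [0.6164, 0.075, 0.2516]
eef_rot: [-0.049, 0.999, 0.0, 0.003]
contact_force: [6.0, -3.0, 0.9]
width: 0.0234
gripper_force: 20.0
```

```bash
python3 - <<'E'
from cell import *
from h import *
from kin import *
s=sense(); print({k:np.round(s[k],4) for k in("t","tool_pos","contact_force","width","gripper_force")})
d=s["tool_pos"]-np.array([.5913,.0722,.3203]); X=71.1+1e3*np.linalg.norm(d[:2]);Z=81+1e3*d[2]
v=iktab([X,Z],(1.9,-.2));print(X,Z,v,fk(*v))
E
```

```text
{'t': np.float64(12.05), 'tool_pos': array([0.6164, 0.075 , 0.2516]), 'contact_force': array([ 5.9599, -3.0013,  0.939 ]), 'width': np.float64(0.0234), 'gripper_force': np.float64(20.0)}
96.3842184203973 12.261275090431823 [ 1.81580636 -0.27392877] (array([-0.14495762, 17.97189437]), array([67.24512973, -0.96421206]), array([96.38421842, 12.26127509]))
```

play_rows(moves=[[230,0.1,0,0,0],[230,0.2,0,0,0],[230,0.2,0,0,0]])

```text
t: 12.42
tool_pos: [0.6159, 0.075, 0.252]
eef_rot: [-0.049, 0.999, 0.0, 0.005]
contact_force: [9.6, -3.3, 0.3]
width: 0.0236
gripper_force: 20.0
```

Resistance rises at the post, so the bar is seated. A gentle lift will confirm it is under the nose.

play_rows(moves=[[230,0,0,-0.15,0],[230,0,0,-0.3,0],[230,0,0,-0.45,0],[230,0,0,-0.55,0],[230,0,0,-0.55,0]])

```text
t: 13.05
tool_pos: [0.6154, 0.075, 0.256]
eef_rot: [-0.049, 0.999, 0.0, 0.004]
contact_force: [9.8, -2.9, -4.4]
width: 0.0236
gripper_force: 20.0
```

play_rows(moves=[[230,0,0,-0.1,0],[230,0,0,-0.2,0],[230,0,0,-0.2,0]])

```text
t: 13.42
tool_pos: [0.6155, 0.075, 0.2563]
eef_rot: [-0.049, 0.999, 0.0, 0.003]
contact_force: [12.4, -2.6, -12.1]
width: 0.0236
gripper_force: 20.0
```

Captured under the nose: 12 N with no further rise. I ease down, release and back off upward.

play_rows(moves=[[230,0,0,0.2,0],[230,0,0,0.4,0],[230,-0.1,0,0.5,0],[230,-0.1,0,0.5,0],[180,-0.1,0,0.5,0],[150,-0.1,0,0.5,0],[120,-0.1,0,0.5,0],[120,-0.1,0,0.5,0],[120,-0.1,0,-2,0],[120,-0.1,0,-5,0],[120,-0.1,0,-8,0],[120,-0.1,0,-8,0]])

```text
t: 14.92
tool_pos: [0.6143, 0.075, 0.3408]
eef_rot: [-0.049, 0.999, 0.0, 0.003]
contact_force: [0.6, 0.6, -1.6]
width: 0.0479
gripper_force: 0.0
```

```bash
python3 - <<'E'
from cell import *
from h import *
s=sense(); print({k:np.round(s[k],4) for k in("t","tool_pos","contact_force","width","eef_rot")})
c=read_camera("wrist"); np.savez("pics/w4.npz",**c)
cv2.imwrite("pics/c4.png",cv2.resize(c["color"][70:310,180:380],(500,600),interpolation=cv2.INTER_CUBIC))
E
```

```text
{'t': np.float64(14.925), 'tool_pos': array([0.6143, 0.075 , 0.3408]), 'contact_force': array([ 0.5607,  0.5873, -1.5596]), 'width': np.float64(0.0479), 'eef_rot': array([-4.910e-02,  9.988e-01,  3.000e-04,  2.600e-03])}
```

View pics/c4.png

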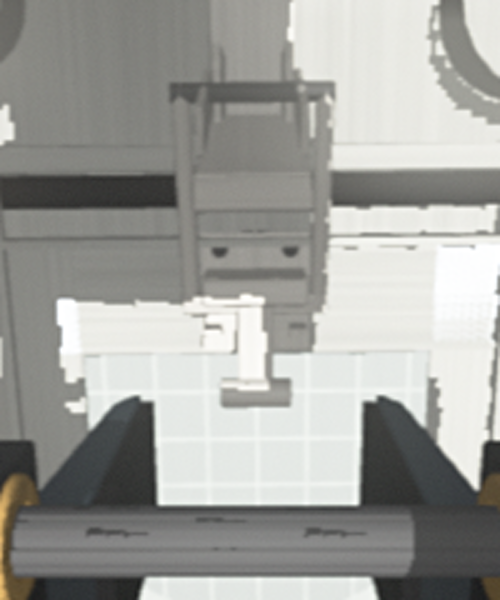

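The picture shows the bar under the nose (rows ~305, hook at ~275), with the lever still leaning over at rows 115–210. Now I work out the closed-finger path along the lever's outer face.

```bash
python3 - <<'E'
import numpy as np
p=2
for th in[1.9,1.8,1.6,1.4,1.2,1.0,.8,.6,.45,.35,.25,.15,.05,0]:
    c,s=np.cos(th),np.sin(th); q=50*np.array([-c,s])+(10-p)*np.array([s,c])
    print(th,"corner",q.round(1),"tool cm x %.2f z %.2f"%((76.7-q[0])/10,(93.5-q[1])/10))
E
```

```text
1.9 corner [23.7 44.7] tool cm x 5.30 z 4.88
1.8 corner [19.2 46.9] tool cm x 5.75 z 4.66
1.6 corner [ 9.5 49.7] tool cm x 6.72 z 4.38
1.4 corner [-0.6 50.6] tool cm x 7.73 z 4.29
1.2 corner [-10.7  49.5] tool cm x 8.74 z 4.40
1.0 corner [-20.3  46.4] tool cm x 9.70 z 4.71
0.8 corner [-29.1  41.4] tool cm x 10.58 z 5.21
0.6 corner [-36.7  34.8] tool cm x 11.34 z 5.87
0.45 corner [-41.5  29. ] tool cm x 11.82 z 6.45
0.35 corner [-44.2  24.7] tool cm x 12.09 z 6.88
0.25 corner [-46.5  20.1] tool cm x 12.32 z 7.34
0.15 corner [-48.2  15.4] tool cm x 12.49 z 7.81
0.05 corner [-49.5  10.5] tool cm x 12.62 z 8.30
0 corner [-50.   8.] tool cm x 12.67 z 8.55
```

play_rows(moves=[[180,0,0,0,0],[220,0,0,0,0],[255,0,0,0,0],[255,0,0,2,0],[255,1,0,4,0],[255,2,0,4.5,0],[255,3,0,4.5,0],[255,3,0,4.5,0]], squeeze=20)

```text
t: 15.98
tool_pos: [0.5835, 0.0719, 0.2944]
eef_rot: [-0.049, 0.999, 0.0, 0.001]
contact_force: [-0.4, -1.4, 0.3]
width: 0.0001
gripper_force: 0.0
```

play_rows(moves=[[255,0.4,0,0,0],[255,0.8,0,0,0],[255,1.2,0,0,0],[255,1.6,0,0,0],[255,1.6,0,0,0]])

```text
t: 16.6
tool_pos: [0.5706, 0.0706, 0.2957]
eef_rot: [-0.049, 0.999, 0.0, 0.005]
contact_force: [6.3, 0.7, 5.4]
width: 0.0003
gripper_force: 3.2
```

play_rows(moves=[[255,0.3,0,0,0],[255,0.6,0,0,0],[255,0.9,0,0,0],[255,1.2,0,0,0],[255,1.2,0,0,0]])

```text
t: 17.23
tool_pos: [0.5576, 0.0693, 0.2949]
eef_rot: [-0.049, 0.999, 0.0, 0.003]
contact_force: [5.5, 0.6, 3.8]
width: 0.0005
gripper_force: 2.5
```

play_rows(moves=[[255,0.3,0,-0.05,0],[255,0.6,0,-0.1,0],[255,0.9,0,-0.15,0],[255,1.2,0,-0.15,0],[255,1.2,0,-0.15,0]])

```text
t: 17.85
tool_pos: [0.5433, 0.0679, 0.2945]
eef_rot: [-0.049, 0.999, -0.0, -0.001]
contact_force: [2.9, -0.1, 1.8]
width: 0.0004
gripper_force: 1.3
```

play_rows(moves=[[255,0.3,0,0,0],[255,0.6,0,0,0],[255,0.9,0,0,0],[255,1.2,0,0.02,0],[255,1.2,0,0.02,0]])

```text
t: 18.48
tool_pos: [0.532, 0.0668, 0.2944]
eef_rot: [-0.049, 0.999, 0.0, 0.0]
contact_force: [4.1, 0.7, -1.7]
width: 0.0003
gripper_force: 1.9
```

play_rows(moves=[[255,0.3,0,0,0],[255,0.55,0,0.05,0],[255,0.8,0,0.1,0],[255,1.1,0,0.2,0],[255,1.1,0,0.2,0]])

```text
t: 19.1
tool_pos: [0.5217, 0.0658, 0.2929]
eef_rot: [-0.049, 0.999, 0.0, 0.001]
contact_force: [5.9, 1.0, -0.3]
width: 0.0003
gripper_force: 2.4
```

play_rows(moves=[[255,0.25,0,0.1,0],[255,0.5,0,0.25,0],[255,0.75,0,0.35,0],[255,1,0,0.45,0],[255,1,0,0.45,0]])

```text
t: 19.73
tool_pos: [0.5117, 0.0648, 0.2886]
eef_rot: [-0.049, 0.999, 0.0, 0.001]
contact_force: [5.9, 0.1, 0.8]
width: 0.0005
gripper_force: 2.1
```

play_rows(moves=[[255,0.2,0,0.2,0],[255,0.4,0,0.35,0],[255,0.6,0,0.5,0],[255,0.8,0,0.7,0],[255,0.8,0,0.7,0]])

```text
t: 20.35
tool_pos: [0.5023, 0.0639, 0.2806]
eef_rot: [-0.049, 0.999, 0.0, -0.001]
contact_force: [3.3, 0.8, 1.9]
width: 0.0001
gripper_force: 1.2
```

play_rows(moves=[[255,0.15,0,0.2,0],[255,0.3,0,0.35,0],[255,0.5,0,0.55,0],[255,0.65,0,0.75,0],[255,0.65,0,0.75,0]])

```text
t: 20.98
tool_pos: [0.4959, 0.0632, 0.273]
eef_rot: [-0.049, 0.999, 0.0, -0.001]
contact_force: [1.9, -0.4, 0.7]
width: 0.0007
gripper_force: 0.4
```

play_rows(moves=[[255,0.1,0,0.2,0],[255,0.2,0,0.4,0],[255,0.3,0,0.6,0],[255,0.35,0,0.75,0],[255,0.35,0,0.75,0]])

```text
t: 21.6
tool_pos: [0.4929, 0.0629, 0.2657]
eef_rot: [-0.049, 0.999, 0.0, -0.0]
contact_force: [0.3, 0.2, 0.4]
width: 0.0007
gripper_force: 0.0
```

```bash
python3 - <<'E'
from cell import *
from h import *
c=read_camera("wrist"); d=read_camera("side"); np.savez("pics/w5.npz",**c)
a=cv2.resize(c["color"][60:320,180:380],(400,520),interpolation=cv2.INTER_CUBIC)
b=cv2.resize(d["color"][165:295,205:305],(400,520),interpolation=cv2.INTER_CUBIC)
cv2.imwrite("pics/c5.png",np.hstack([a,b]))
E
```

```text
(no output)
```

View pics/c5.png

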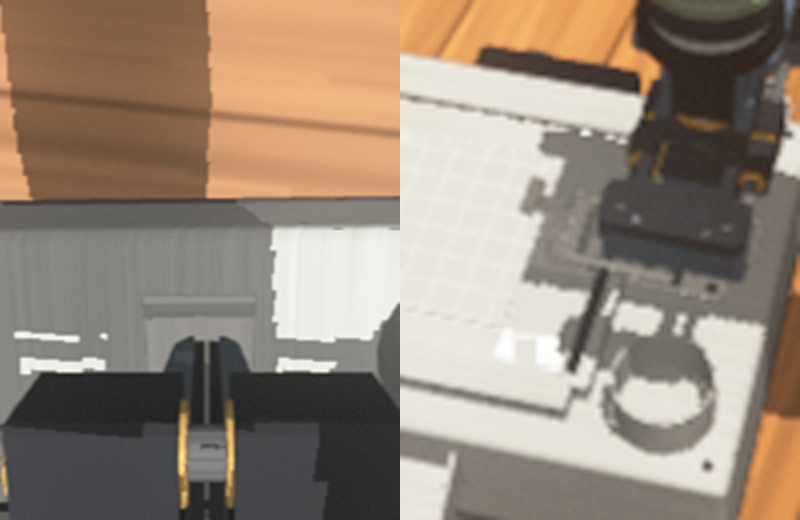

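The lever has swung over ahead of the fingers, with its lip at crop (200,303), and the loop runs straight back to the hook. Now I press it gently to the stop.

play_rows(moves=[[255,0,0,0.2,0],[255,0,0,0.4,0],[255,0,0,0.6,0],[255,0,0,0.75,0],[255,0,0,0.75,0]])

```text
t: 22.32
tool_pos: [0.4932, 0.0629, 0.2584]
eef_rot: [-0.049, 0.999, 0.0, -0.0]
contact_force: [0.5, -0.6, -0.7]
width: 0.0004
gripper_force: 0.0
```

play_rows(moves=[[255,0,0,0.1,0],[255,0,0,0.2,0],[255,0,0,0.25,0],[255,0,0,0.25,0]])

```text
t: 22.82
tool_pos: [0.4932, 0.063, 0.2575]
eef_rot: [-0.049, 0.999, 0.0, 0.001]
contact_force: [-3.4, 0.1, 8.1]
width: 0.0003
gripper_force: 4.2
```

play_rows(moves=[[255,0,0,0.15,0],[255,0,0,0.15,0]])

```text
t: 23.08
tool_pos: [0.4932, 0.0629, 0.2574]
eef_rot: [-0.049, 0.999, 0.0, 0.001]
contact_force: [-4.5, -0.3, 16.3]
width: 0.0004
gripper_force: 8.2
```

play_rows(moves=[[255,0,0,-0.5,0],[255,0,0,-3,0],[255,0,0,-8,0],[255,-3,0,-14,0],[255,-3,0,-14,0],[255,-3,0,-14,0]])

```text
t: 23.82
tool_pos: [0.5228, 0.0658, 0.3937]
eef_rot: [-0.049, 0.999, -0.0, -0.001]
contact_force: [0.3, -0.5, -0.1]
width: 0.0002
gripper_force: 0.0
```

```bash
python3 - <<'E'
from cell import *
from h import *
c=read_camera("wrist"); np.savez("pics/w6.npz",**c)
cv2.imwrite("pics/c6.png",cv2.resize(c["color"][90:290,160:400],(720,600),interpolation=cv2.INTER_CUBIC))
E
```

```text
(no output)
```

View pics/c6.png

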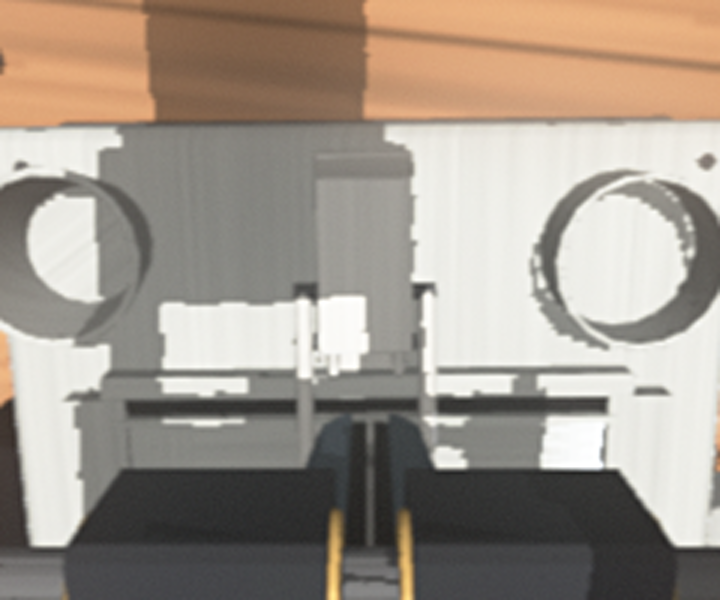

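The lever lies flat (cols 317–410, lip at row 165) and the dark slot has narrowed. A last look at the hook with the gripper out of the way.

play_rows(moves=[[255,-4,0,0,0],[255,-8,0,0,0],[255,-8,0,0,0],[255,-8,0,0,0]])

```text
t: 24.38
tool_pos: [0.6016, 0.0736, 0.393]
eef_rot: [-0.049, 0.999, -0.0, -0.002]
contact_force: [-0.4, -0.2, 0.5]
width: 0.0007
gripper_force: 0.0
```

```bash
python3 - <<'E'
from cell import *
from h import *
c=read_camera("wrist"); np.savez("pics/w7.npz",**c)
cv2.imwrite("pics/c7.png",cv2.resize(c["color"][70:270,200:360],(480,600),interpolation=cv2.INTER_CUBIC))
E
```

```text
(no output)
```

View pics/c7.png

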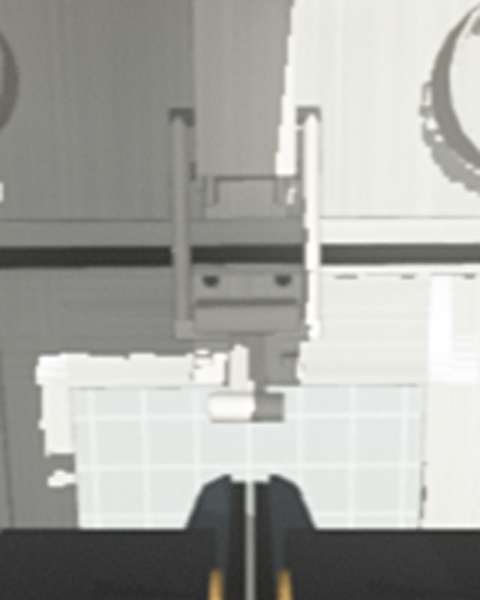

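The bar (row ~325) is hidden under the hook's nose with the tab behind it, the slot is narrowed, the lever is flat and nothing is touched. Handing in.

```bash
python3 -c "
from cell import *
print(hand_in())"
```

```text
the job is handed in; nothing more can be done
None
```

The catch is latched: the loop's bar is under the hook's nose, the cover is drawn forward, and the lever lies flat at its stop. The highest force I read was about 17 N, and the job was handed in at about 24 s with the robot touching nothing.

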